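# Set the flip tags of the parts bins

## Robot

A 6-joint arm with a two-finger parallel gripper is mounted at the origin on a cart in front of the work surface, level with it; the furniture and walls round the work are solid. World frame = base frame: x ahead of the robot, y to its left, z up, the work surface at z = 0. Lengths are in m, angles in rad, forces in N, time in s.
With the tool pointing down it reaches from about 0.375 to 0.9 m from the base axis. Payload 3.1 kg.
Tool frame: the origin (TCP) lies midway between the tips of the shut fingers; the grasp point (between the pads) lies 19 mm behind it (r.grip_point_offset is the distance from the TCP to the grasp point, in m); z points along the fingers, y is the line along which they close (so a half turn about z gives the same grasp; the last joint's range is limited). The gripper opens to 85 mm and grips with 20 to 120 N. Pads are 22 mm wide; open, the fingers measure 114 mm over their backs; the gripper's body (76 mm by 85 mm) begins 54 mm behind the grasp point. The pads swing forward as they close: fully open they stand 13 mm farther back than shut.
Start: joints at [-0.178, 0.527, 1.433, -0, 1.181, -0.178], TCP at [0.625, 0, 0.201] pointing down, gripper open.
Joint ranges: [-3.08, 3.08], [-0.75, 2.2], [0.22, 2.44], [-1.43, 4.57], [0, 2.65], [-2.85, 2.85]. Speed limits (rad/s): [2.79, 2.79, 3.14, 3.14, 3.14, 3.14].

## Interface

Orientations are given as [roll, pitch, yaw] about the fixed x, y, z axes, in that order (R = Rz(yaw) Ry(pitch) Rx(roll)).
In Python, from cell import r gives the robot as it stands. The module is installed in compiled form; this text tells all that it offers.
- The arm moves only by the shell command python3 -m crank 'ROWS' [FORCE]. ROWS is JSON, a list of rows, each an object with "gripper": the finger opening in m, from 0 to 0.0854; "slide": the shift along the world's x, y, z in m, a list of three; "turn": the turn, a rotation vector about the world's x, y, z in degrees, a list of three. In form: [{"gripper": gripper, "slide": [dx, dy, dz], "turn": [ax, ay, az]}, ...]. A call has 1 to 20 rows; each row shifts and turns the commanded pose from where the row before left it; what a row does not reach is not made up. A row lasts 1/10 s, in which the tool goes at most 50 mm and 8.59 degrees, less where a joint would pass 70% of its speed; a pose out of reach is approached as far as the arm can. A call is refused whole if a number of a shift passes 0.05 or a number of a turn 8.59, either way. A call with a gripper value outside its range is refused whole. The fingers move at their own pace and stop on an object; FORCE is the grip in N (left out, the last holds). Time passes only in rows, so rows that do not move let the fingers close. It gives the time, the measured TCP pose, the force, the opening and the grip force at its end, in the units of the state.
- r.observe(): the state, without advancing time (a new reading comes with each control period).
- r.read_camera(name): name is "scene" or "side" or "wrist"; returns a dict with "img" (384x512x3 uint8, red, green, blue), "z_map" (384x512 float32, m along the optical axis (not along the pixel's ray), 0 where there is no reading), "fx", "fy", "cx", "cy" (pixels), "cam_to_world" (4x4, takes a point from camera to world coordinates). Camera axes: x right, y down, z forward; pixel columns grow to the right and rows downward; lengths in m; the calibration is good to about 2 mm. A picture is of the moment at which its call begins.
- r.close_job(): hands the job in; it is judged then, once.
The state is a dict: "time_s": time; "qpos": joint angles; "dq": joint speeds; "joint_torque": joint torques, N m; "tcp_pos": TCP position; "tool_rot": TCP orientation; "ft_force": force on the tool from outside, world axes, zero at the start; "ft_torque": the same for the moment, N m; "gripper_width": opening from 0.0 (shut) to 1.0 (fully open); "grasp_force": force on a finger pad.
Only numpy, scipy, OpenCV 4.12 (cv2) and the standard library are available. Lean on these libraries where they do the work, as an engineer would, in place of code of your own. Each camera call takes 0.05 s, during which the arm holds its last target. There are 200 camera calls.

## Task

Each flip tag on the stock board belongs to the parts bin right behind it: set the tags so that every full bin's tag shows its green face upward and the nearly empty bin's tag shows red, each leaf lying on its stop. Tip the leaves over by pushing gently with a fingertip or the outside of the fingers; pinch and lift nothing, and leave the bins and the loose tools where they are.

Things in the scene. Friction and masses are not known exactly. Their poses are not given: they have to be found in the camera images.
- tag1: flip tag: fixed aluminium cradle 75 x 40 x 36 mm on a plywood board (544 x 264 x 18 mm, flat on the table). Origin: centre of its underside, on the board's top; x away from the robot, y left. Hinge axis: along x, 24 mm above the origin. Four tags in a row, 130 mm apart along y, each with its bin right behind it; its place in the row varies
- tag1_leaf (a joint): leaf of tag1, rad: 0 = on its left (+y) stop, red up; 0.698 = upright; 1.396 = on its right (-y) stop, green up. 57 mm along the hinge, 4 mm thick, 36 g, free edge 52 mm from the hinge axis. On a stop it slopes 50 degrees up from level (free edge 33 mm beside and 40 mm above the hinge axis). It turns easily and, past upright, falls to the side it leans to
- tag2: flip tag: fixed aluminium cradle 75 x 40 x 36 mm on a plywood board (544 x 264 x 18 mm, flat on the table). Origin: centre of its underside, on the board's top; x away from the robot, y left. Hinge axis: along x, 24 mm above the origin. Four tags in a row, 130 mm apart along y, each with its bin right behind it; its place in the row varies
- tag2_leaf (a joint): leaf of tag2, rad: 0 = on its left (+y) stop, red up; 0.698 = upright; 1.396 = on its right (-y) stop, green up. 57 mm along the hinge, 4 mm thick, 36 g, free edge 52 mm from the hinge axis. On a stop it slopes 50 degrees up from level (free edge 33 mm beside and 40 mm above the hinge axis). It turns easily and, past upright, falls to the side it leans to
- tag3: flip tag: fixed aluminium cradle 75 x 40 x 36 mm on a plywood board (544 x 264 x 18 mm, flat on the table). Origin: centre of its underside, on the board's top; x away from the robot, y left. Hinge axis: along x, 24 mm above the origin. Four tags in a row, 130 mm apart along y, each with its bin right behind it; its place in the row varies
- tag3_leaf (a joint): leaf of tag3, rad: 0 = on its left (+y) stop, red up; 0.698 = upright; 1.396 = on its right (-y) stop, green up. 57 mm along the hinge, 4 mm thick, 36 g, free edge 52 mm from the hinge axis. On a stop it slopes 50 degrees up from level (free edge 33 mm beside and 40 mm above the hinge axis). It turns easily and, past upright, falls to the side it leans to
- tag4: flip tag: fixed aluminium cradle 75 x 40 x 36 mm on a plywood board (544 x 264 x 18 mm, flat on the table). Origin: centre of its underside, on the board's top; x away from the robot, y left. Hinge axis: along x, 24 mm above the origin. Four tags in a row, 130 mm apart along y, each with its bin right behind it; its place in the row varies
- tag4_leaf (a joint): leaf of tag4, rad: 0 = on its left (+y) stop, red up; 0.698 = upright; 1.396 = on its right (-y) stop, green up. 57 mm along the hinge, 4 mm thick, 36 g, free edge 52 mm from the hinge axis. On a stop it slopes 50 degrees up from level (free edge 33 mm beside and 40 mm above the hinge axis). It turns easily and, past upright, falls to the side it leans to
- bin_dowel: blue open-fronted pick bin, 130 (x) x 104 (y) x 72 mm, loose, about 0.6 kg, heaped full of wooden dowel pins (heap no higher than its back rim); origin at the centre of its underside. It stands on the board about 110 mm behind (+x) the tag that belongs to it
- bin_bolt: blue open-fronted pick bin, 130 (x) x 104 (y) x 72 mm, loose, about 0.6 kg, heaped full of steel bolts (heap no higher than its back rim); origin at the centre of its underside. It stands on the board about 110 mm behind (+x) the tag that belongs to it
- bin_foot: blue open-fronted pick bin, 130 (x) x 104 (y) x 72 mm, loose, about 0.6 kg, heaped full of black furniture feet (heap no higher than its back rim); origin at the centre of its underside. It stands on the board about 110 mm behind (+x) the tag that belongs to it
- bin_barrel: blue open-fronted pick bin, 130 (x) x 104 (y) x 72 mm, loose, about 0.6 kg, nearly empty: four brass barrel nuts on its floor; origin at the centre of its underside. It stands on the board about 110 mm behind (+x) the tag that belongs to it
- pencil1: yellow pencil, 168 mm long, 8 mm thick, lying loose along the front edge of the board; bystander
- tape_measure: yellow tape measure, 36 x 80 x 64 mm, loose on the table; bystander
- battery_pack: black battery pack, 77 x 114 x 58 mm, loose on the table; bystander
- pliers: pliers with dark red grips, 61 x 197 x 15 mm, loose on the table; bystander

How it is judged:
By the outcome, as a careful person would: the job done as asked, in the order asked, and still so for the second after the job is handed in, with the robot touching nothing.
It also fails if it takes over 45 s, if anything falls off the work surface, if the arm or the gripper's body presses on something with over 40 N, if the wrist force passes 120 N, or if a joint passes its speed limit or range.

## Working session

There is one attempt and no reset: what is moved stays moved. The work goes in short steps, Python scripts to look and compute and a shell command to move; the robot and the scene stay as the last step left them, time stands still between calls to the robot, and variables do not carry over. Pictures are saved under pics/ and viewed, at most 10 in all, crops included, and the job is handed in when it is done.

```bash
mkdir -p pics; cat > h.py <<'E'
from cell import r
import numpy as np, cv2
def cap(n,f):
    c=r.read_camera(n); np.savez(f'pics/{f}.npz',**c); return c
def world(c,u,v):
    z=float(c['z_map'][v,u]); p=np.array([(u-c['cx'])/c['fx']*z,(v-c['cy'])/c['fy']*z,z,1]); return (c['cam_to_world']@p)[:3]
E
python3 - <<'E'
from h import *
for n in ('scene','side'):
    c=cap(n,n+'0'); cv2.imwrite(f'pics/{n}0.png',cv2.resize(c['img'][:,:,::-1],(800,600)))
    print(n,c['cam_to_world'].round(3).tolist(),c['fx'])
print(r.observe())
E
```

```text
scene [[0.77, -0.315, 0.555, -0.434], [-0.638, -0.401, 0.657, -1.178], [0.016, -0.86, -0.51, 0.952], [0.0, 0.0, 0.0, 1.0]] 485.5780380579534
side [[-0.986, -0.097, 0.137, 0.329], [-0.168, 0.558, -0.813, 1.136], [0.002, -0.824, -0.566, 0.891], [0.0, 0.0, 0.0, 1.0]] 443.40234624804856
{'time_s': 0.1, 'qpos': array([-1.78497815e-01,  5.28377468e-01,  1.43379043e+00,  1.66624344e-05,
        1.18143263e+00, -1.78482086e-01]), 'dq': array([ 3.94340794e-04, -2.38547655e-03, -2.91722552e-03, -5.48450464e-05,
        7.96515822e-04,  1.49516233e-03]), 'joint_torque': array([ 4.33945943e-04, -4.43301880e+01, -1.78587180e+01, -2.04061280e-04,
        3.88642526e-03,  1.10165692e-05]), 'tcp_pos': array([6.24279671e-01, 1.65913382e-04, 2.00023760e-01]), 'tool_rot': array([-3.13961940e+00, -3.71628999e-04,  1.57077389e+00]), 'ft_force': array([-0.82697133, -0.68691246, -0.33785876]), 'ft_torque': array([-0.00319994,  0.03735986,  0.00838642]), 'grasp_force': 0.0, 'gripper_width': 1.000565182294411}
```

View pics/scene0.png

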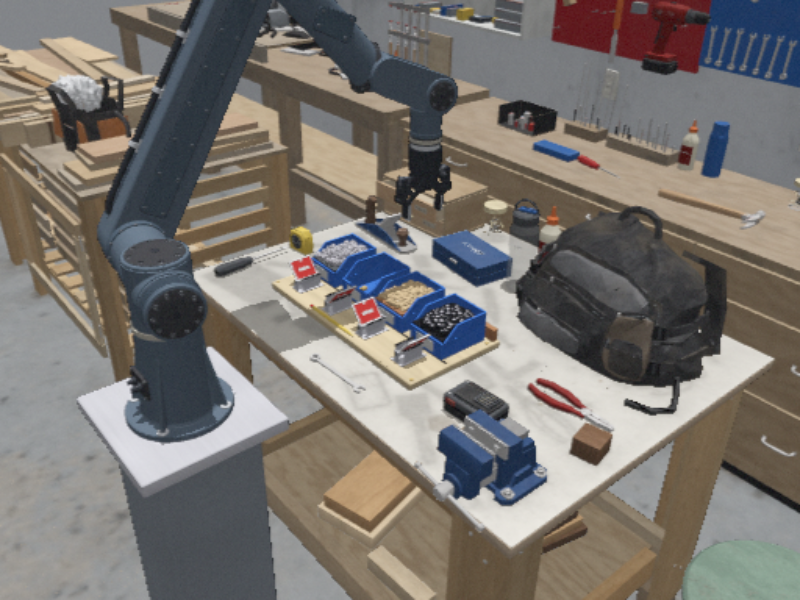

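View pics/side0.png

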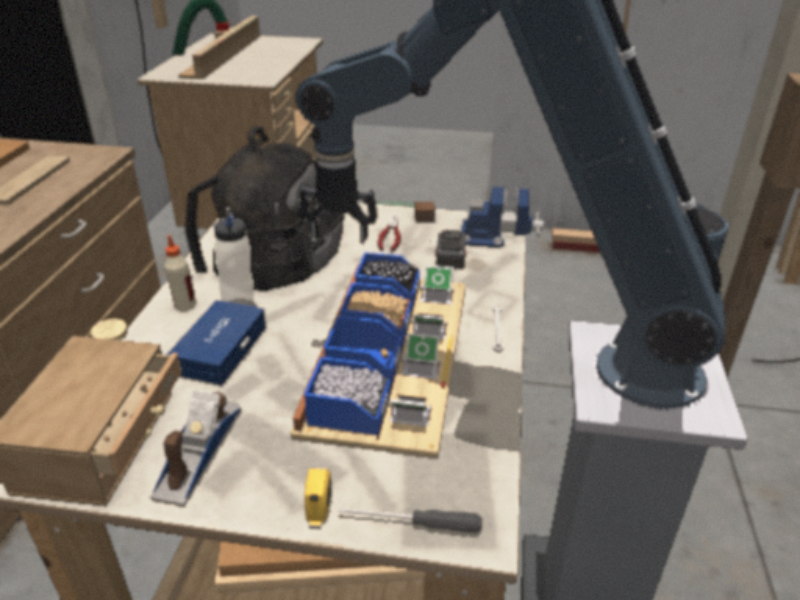

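The bins run bolts, barrel nuts (nearly empty), dowels, feet, from left (+y) to right. In the scene view, the bolt tag (305,268) and dowel tag (370,315) show red. In the side view, the barrel tag (422,348) and feet tag (437,278) show green. So bolt and dowel need to go to green, barrel to red, and feet stays as it is. Next I'll measure the leaf positions.

```bash
python3 - <<'E'
from h import *
w=cap('wrist','wrist0'); print(w['cam_to_world'].round(3).tolist())
cv2.imwrite('pics/wrist0.png',cv2.resize(w['img'][:,:,::-1],(800,600)))
for n in('scene0','side0'):
    c=np.load(f'pics/{n}.npz'); hsv=cv2.cvtColor(c['img'],cv2.COLOR_RGB2HSV)
    H,S,V=[hsv[:,:,i].astype(int) for i in range(3)]
    m=((H<8)|(H>172))&(S>130)&(V>90) if n=='scene0' else (H>45)&(H<80)&(S>110)
    k,l,s,ce=cv2.connectedComponentsWithStats(m.astype(np.uint8))
    for i in range(1,k):
        if s[i,4]<30: continue
        vv,uu=np.where(l==i); P=np.array([world(c,u,v) for u,v in zip(uu,vv)])
        print(n,ce[i].round(),s[i,4],'mean',P.mean(0).round(3),np.percentile(P,3,0).round(3),np.percentile(P,97,0).round(3))
E
```

```text
[[1.0, -0.0, -0.002, 0.626], [-0.001, -0.949, -0.314, 0.082], [-0.002, 0.314, -0.949, 0.373], [0.0, 0.0, 0.0, 1.0]]
scene0 [375.  15.] 1066 mean [2.153 0.774 0.374] [2.147 0.656 0.286] [2.187 0.934 0.462]
scene0 [423.  21.] 1449 mean [2.149 0.43  0.393] [2.101 0.277 0.29 ] [2.185 0.617 0.512]
scene0 [376. 103.] 55 mean [ 1.789  0.405 -0.011] [ 1.767  0.358 -0.022] [ 1.809e+00  4.470e-01 -1.000e-03]
scene0 [194. 171.] 107 mean [0.448 0.238 0.065] [0.424 0.221 0.048] [0.472 0.252 0.082]
scene0 [234. 199.] 126 mean [ 0.446 -0.022  0.064] [ 0.422 -0.037  0.047] [ 0.47  -0.007  0.08 ]
scene0 [359. 250.] 91 mean [ 0.605 -0.458  0.024] [ 0.61  -0.502  0.008] [ 0.624 -0.394  0.019]
scene0 [354. 256.] 105 mean [ 0.58  -0.457  0.013] [ 0.571 -0.513  0.007] [ 0.592 -0.399  0.017]
side0 [128.   6.] 151 mean [ 1.846 -2.247  0.165] [ 1.765 -2.317  0.104] [ 1.921 -2.186  0.21 ]
side0 [115.  26.] 51 mean [ 1.949 -2.188  0.032] [ 1.922 -2.212 -0.02 ] [ 1.977 -2.172  0.08 ]
```

View pics/wrist0.png

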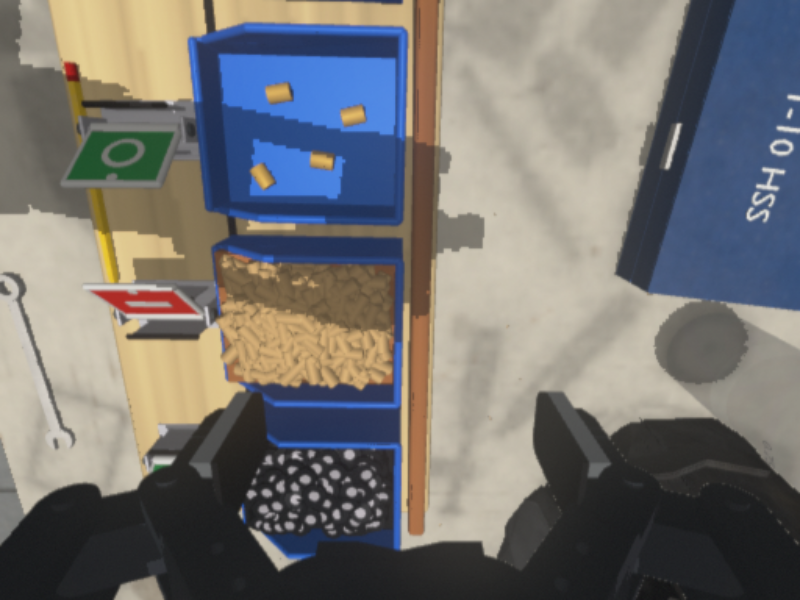

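The wrist view shows four nuts in bin 2 (barrel). Its tag is green at (125,150), and the dowel tag is red at (150,300). I'll cross-check the positions from the wrist view and find the tape measure, which is near the bolt tag.

```bash
python3 - <<'E'
from h import *
w=np.load('pics/wrist0.npz'); H=cv2.cvtColor(w['img'],cv2.COLOR_RGB2HSV).astype(int)
def pr(c,m,n):
    k,l,s,ce=cv2.connectedComponentsWithStats(m.astype(np.uint8))
    for i in range(1,k):
        if s[i,4]<60: continue
        vv,uu=np.where(l==i); P=np.array([world(c,u,v) for u,v in zip(uu,vv)])
        print(n,ce[i].round(),s[i,4],np.percentile(P,3,0).round(3),np.percentile(P,97,0).round(3))
h,s_,v=H[:,:,0],H[:,:,1],H[:,:,2]
pr(w,(h>45)&(h<85)&(s_>110),'green'); pr(w,((h<8)|(h>172))&(s_>150)&(v>90),'red')
for u,v in((115,186),(165,186),(100,290),(175,314),(203,120),(218,320),(65,187),(85,284),):
    print((u,v),world(w,int(u*.64),int(v*.64)).round(3))
c=np.load('pics/side0.npz'); H=cv2.cvtColor(c['img'],cv2.COLOR_RGB2HSV).astype(int)
pr(c,(H[:,:,0]>20)&(H[:,:,0]<32)&(H[:,:,1]>150)&(H[:,:,2]>100),'yellow')
E
```

```text
green [ 78. 100.] 1122 [0.426 0.065 0.049] [0.476 0.091 0.08 ]
green [78. 97.] 141 [0.444 0.075 0.058] [0.458 0.084 0.069]
red [45. 45.] 72 [0.4   0.126 0.024] [0.407 0.136 0.027]
red [ 93. 193.] 491 [ 0.425 -0.031  0.051] [ 0.475 -0.009  0.078]
(115, 186) [0.453 0.06  0.083]
(165, 186) [0.452 0.055 0.019]
(100, 290) [ 0.431 -0.006  0.082]
(175, 314) [ 0.46  -0.034  0.048]
(203, 120) [0.502 0.099 0.059]
(218, 320) [ 0.503 -0.027  0.079]
(65, 187) [0.422 0.06  0.082]
(85, 284) [ 0.421 -0.001  0.082]
yellow [203. 319.] 258 [0.547 0.421 0.007] [0.576 0.467 0.063]
```

The two views agree. The hinges are at y≈0.22 (bolt), 0.091 (barrel) and -0.039 (dowel), with leaf edges at z 0.082. The gap between the dowel and barrel leaves is centred at y 0.027.

```bash
python3 -m crank '[{"gripper":0,"slide":[-0.03,0.007,0],"turn":[0,0,0]},{"gripper":0,"slide":[-0.03,0.005,0],"turn":[0,0,0]},{"gripper":0,"slide":[-0.03,0.005,0],"turn":[0,0,0]},{"gripper":0,"slide":[-0.03,0.005,0],"turn":[0,0,0]},{"gripper":0,"slide":[-0.03,0.005,0],"turn":[0,0,0]},{"gripper":0,"slide":[-0.03,0,0],"turn":[0,0,0]},{"gripper":0,"slide":[0,0,-0.03],"turn":[0,0,0]},{"gripper":0,"slide":[0,0,-0.02],"turn":[0,0,0]},{"gripper":0,"slide":[0,0,-0.02],"turn":[0,0,0]},{"gripper":0,"slide":[0,0,0],"turn":[0,0,0]},{"gripper":0,"slide":[0,0,0],"turn":[0,0,0]}]'
python3 - <<'E'
from h import *
print(r.observe()['tcp_pos'])
c=cap('wrist','wrist1'); cv2.imwrite('pics/wrist1.png',cv2.resize(c['img'][:,:,::-1],(800,600)))
E
```

```text
time_s: 1.25
tcp_pos: [0.4449, 0.027, 0.1309]
tool_rot: [-3.141, -0.0, 1.571]
ft_force: [-0.2, -0.3, -1.1]
gripper_width: 0.001
grasp_force: 0.0
[0.44489963 0.02701509 0.13092629]
```

View pics/wrist1.png

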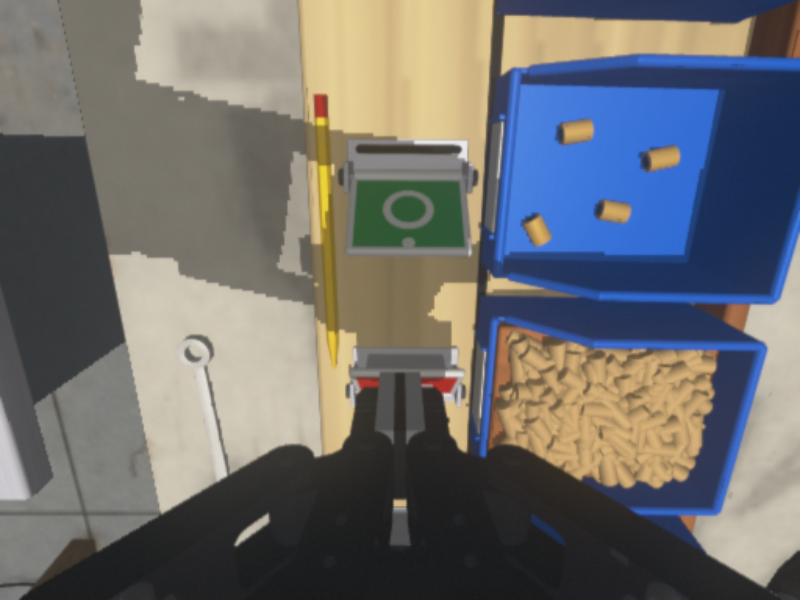

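The closed fingers hang over the gap between the green barrel leaf (408,215) and the dowel leaf (405,380), centred in x. I'll descend and push the dowel leaf toward -y.

```bash
python3 -m crank '[{"gripper":0,"slide":[0,0,-0.02],"turn":[0,0,0]},{"gripper":0,"slide":[0,0,-0.02],"turn":[0,0,0]},{"gripper":0,"slide":[0,0,-0.015],"turn":[0,0,0]},{"gripper":0,"slide":[0,0,-0.008],"turn":[0,0,0]},{"gripper":0,"slide":[0,0,0],"turn":[0,0,0]},{"gripper":0,"slide":[0,-0.01,0],"turn":[0,0,0]},{"gripper":0,"slide":[0,-0.008,0],"turn":[0,0,0]},{"gripper":0,"slide":[0,-0.006,0],"turn":[0,0,0]},{"gripper":0,"slide":[0,-0.006,0],"turn":[0,0,0]},{"gripper":0,"slide":[0,-0.006,0],"turn":[0,0,0]},{"gripper":0,"slide":[0,-0.006,0],"turn":[0,0,0]},{"gripper":0,"slide":[0,-0.006,0],"turn":[0,0,0]},{"gripper":0,"slide":[0,-0.006,0],"turn":[0,0,0]},{"gripper":0,"slide":[0,-0.006,0],"turn":[0,0,0]},{"gripper":0,"slide":[0,-0.006,0],"turn":[0,0,0]},{"gripper":0,"slide":[0,0,0],"turn":[0,0,0]}]'
python3 - <<'E'
from h import *
c=cap('scene','scene2')['img'][120:250,150:323,::-1]; d=cap('side','side2')['img'][140:300,200:413,::-1]
cv2.imwrite('pics/s2.png',np.hstack([cv2.resize(c,(399,300)),cv2.resize(d,(399,300))]))
E
```

```text
time_s: 2.9
tcp_pos: [0.4452, -0.0397, 0.0679]
tool_rot: [3.141, 0.0, 1.57]
ft_force: [-0.6, 0.6, 0.3]
gripper_width: -0.002
grasp_force: 0.0
```

View pics/s2.png

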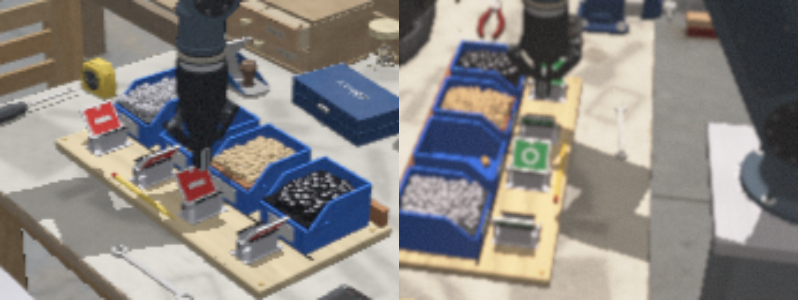

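The dowel leaf (197,185 in the left half) is still red, with the finger behind it and the leaf near upright. I'll push further.

```bash
python3 -m crank '[{"gripper":0,"slide":[0,-0.005,0],"turn":[0,0,0]},{"gripper":0,"slide":[0,-0.005,0],"turn":[0,0,0]},{"gripper":0,"slide":[0,-0.004,0],"turn":[0,0,0]},{"gripper":0,"slide":[0,0,0],"turn":[0,0,0]},{"gripper":0,"slide":[0,0,0],"turn":[0,0,0]}]'
python3 - <<'E'
from h import *
c=cap('scene','scene3')['img'][150:250,170:303,::-1]; d=cap('side','side3')['img'][150:270,240:400,::-1]
cv2.imwrite('pics/s3.png',np.hstack([cv2.resize(c,(399,300)),cv2.resize(d,(400,300))]))
E
```

```text
time_s: 3.5
tcp_pos: [0.445, -0.0531, 0.0679]
tool_rot: [-3.142, -0.0, 1.57]
ft_force: [-0.0, 0.3, 0.7]
gripper_width: -0.002
grasp_force: 0.0
```

View pics/s3.png

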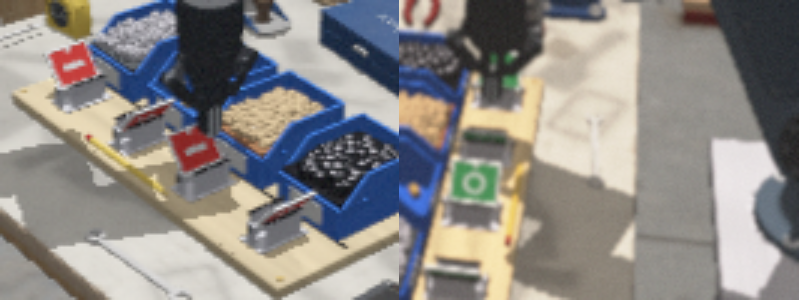

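```bash
python3 - <<'E'
from h import *
for n in('scene3','side3'):
    c=np.load(f'pics/{n}.npz')
    for P in([.445,-.053,.068],[.449,-.039,.042],[.449,-.006,.082],[.449,-.039,.094],[.449,-.072,.082]):
        p=np.linalg.inv(c['cam_to_world'])@np.array(P+[1]); u,v=p[0]/p[2]*c['fx']+c['cx'],p[1]/p[2]*c['fy']+c['cy']
        q=((u-170)*3,(v-150)*3) if n=='scene3' else (400+(u-240)*2.5,(v-150)*2.5)
        print(n,P,'crop',np.round(q), 'exp depth',p[2].round(3),'seen',world(c,int(u+.5),int(v+.5)).round(3))
c=np.load('pics/scene3.npz'); h=cv2.cvtColor(c['img'],cv2.COLOR_RGB2HSV).astype(int)
m=((h[:,:,0]<8)|(h[:,:,0]>172))&(h[:,:,1]>130)&(h[:,:,2]>60); m[:,:225]=0; m[:,250:]=0; m[:180]=0; m[215:]=0
vv,uu=np.where(m); P=np.array([world(c,u,v) for u,v in zip(uu,vv)]); print(len(P),np.percentile(P,3,0),np.percentile(P,97,0))
w=cap('wrist','wrist3'); cv2.imwrite('pics/w3.png',cv2.resize(w['img'][:,:,::-1],(800,600)))
E
```

```text
scene3 [0.445, -0.053, 0.068] crop [209. 155.] exp depth 1.678 seen [ 0.458 -0.038  0.054]
scene3 [0.449, -0.039, 0.042] crop [205. 168.] exp depth 1.703 seen [ 0.436 -0.055  0.055]
scene3 [0.449, -0.006, 0.082] crop [187. 127.] exp depth 1.704 seen [ 0.447 -0.007  0.084]
scene3 [0.449, -0.039, 0.094] crop [204. 130.] exp depth 1.676 seen [ 0.431 -0.061  0.112]
scene3 [0.449, -0.072, 0.082] crop [222. 150.] exp depth 1.661 seen [ 0.493 -0.017  0.039]
side3 [0.445, -0.053, 0.068] crop [490. 117.] exp depth 1.448 seen [ 0.453 -0.127  0.015]
side3 [0.449, -0.039, 0.042] crop [485. 139.] exp depth 1.452 seen [ 0.447 -0.018  0.059]
side3 [0.449, -0.006, 0.082] crop [483. 128.] exp depth 1.402 seen [ 0.455 -0.053  0.049]
side3 [0.449, -0.039, 0.094] crop [487. 106.] exp depth 1.422 seen [ 0.459 -0.149  0.021]
side3 [0.449, -0.072, 0.082] crop [489.  99.] exp depth 1.456 seen [ 0.445 -0.042  0.101]
118 [ 0.42142646 -0.03928851  0.04901938] [ 0.47018217 -0.00793849  0.08280426]
```

View pics/w3.png

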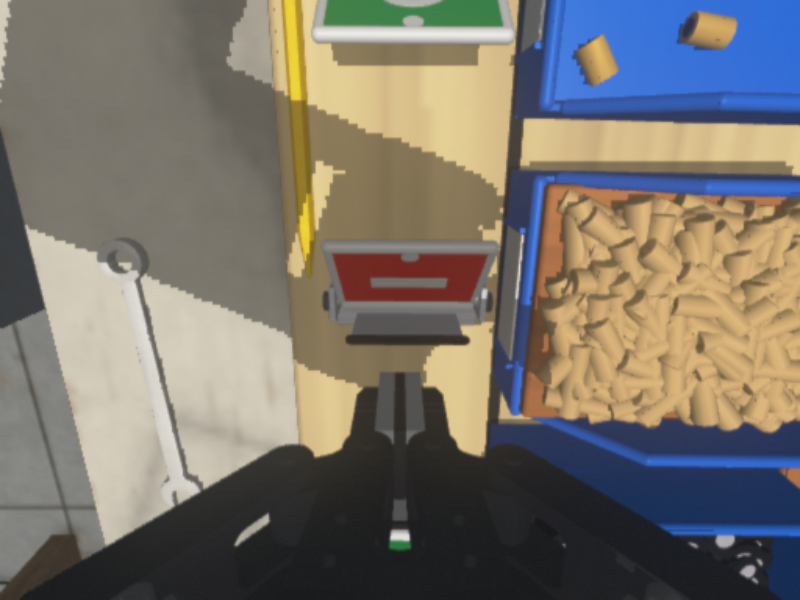

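The dowel leaf is still on its red stop (wrist view, 410,275), and the finger is now past it on the -y side at (400,375). So the finger passed over it, and I need to measure where the real fingertip is.

```bash
python3 - <<'E'
from h import *
print(r.observe()['tcp_pos'])
for n in('scene3','side3','wrist3'):
    c=np.load(f'pics/{n}.npz'); z=c['z_map']; v,u=np.mgrid[:384,:512]
    P=np.stack([(u-c['cx'])/c['fx']*z,(v-c['cy'])/c['fy']*z,z,np.ones_like(z)],-1)@c['cam_to_world'].T
    dark=(c['img'].max(2)<90)&(z>0)
    m=dark&(abs(P[...,0]-.445)<.04)&(abs(P[...,1]+.053)<.025)&(P[...,2]>.06)&(P[...,2]<.17)
    Q=P[m][:,:3]
    for lo in np.arange(.06,.16,.01):
        q=Q[(Q[:,2]>=lo)&(Q[:,2]<lo+.01)]
        if len(q): print(n,round(lo,2),len(q),q.min(0).round(3),q.max(0).round(3))
E
```

```text
[ 0.44486855 -0.05283934  0.06789584]
scene3 0.1 6 [ 0.432 -0.063  0.103] [ 0.456 -0.049  0.108]
scene3 0.11 16 [ 0.428 -0.067  0.11 ] [ 0.457 -0.048  0.12 ]
scene3 0.12 17 [ 0.428 -0.065  0.12 ] [ 0.455 -0.047  0.13 ]
scene3 0.13 13 [ 0.428 -0.066  0.131] [ 0.45  -0.058  0.138]
scene3 0.14 35 [ 0.415 -0.069  0.14 ] [ 0.47 -0.04  0.15]
scene3 0.15 51 [ 0.407 -0.071  0.15 ] [ 0.481 -0.043  0.16 ]
side3 0.09 1 [ 0.442 -0.045  0.1  ] [ 0.442 -0.045  0.1  ]
side3 0.1 14 [ 0.433 -0.051  0.101] [ 0.455 -0.04   0.11 ]
side3 0.11 23 [ 0.431 -0.054  0.11 ] [ 0.456 -0.038  0.119]
side3 0.12 20 [ 0.433 -0.048  0.12 ] [ 0.456 -0.04   0.13 ]
side3 0.13 21 [ 0.428 -0.061  0.131] [ 0.456 -0.039  0.14 ]
side3 0.14 51 [ 0.415 -0.062  0.14 ] [ 0.476 -0.035  0.15 ]
side3 0.15 60 [ 0.409 -0.065  0.15 ] [ 0.482 -0.037  0.159]
wrist3 0.1 247 [ 0.434 -0.046  0.103] [ 0.459 -0.04   0.11 ]
wrist3 0.11 575 [ 0.433 -0.046  0.11 ] [ 0.46 -0.04  0.12]
wrist3 0.12 679 [ 0.433 -0.046  0.12 ] [ 0.46 -0.04  0.13]
wrist3 0.13 762 [ 0.431 -0.063  0.13 ] [ 0.463 -0.039  0.14 ]
wrist3 0.14 2341 [ 0.413 -0.064  0.14 ] [ 0.481 -0.037  0.15 ]
wrist3 0.15 6222 [ 0.405 -0.062  0.15 ] [ 0.485 -0.037  0.16 ]
```

```bash
python3 - <<'E'
from h import *
for n in('scene3','side3','wrist3'):
    c=np.load(f'pics/{n}.npz'); z=c['z_map']; v,u=np.mgrid[:384,:512]
    P=(np.stack([(u-c['cx'])/c['fx']*z,(v-c['cy'])/c['fy']*z,z,np.ones_like(z)],-1)@c['cam_to_world'].T)[...,:3]
    m=(z>0)&(abs(P[...,0]-.445)<.014)&(abs(P[...,1]+.053)<.014)&(P[...,2]>.06)&(P[...,2]<.14)
    print(n,np.histogram(P[m][:,2],np.arange(.06,.141,.005))[0])
    q=P[m][:,2]; print(np.sort(q)[:6].round(3))
    # table/board heights check
    b=(z>0)&(abs(P[...,0]-.45)<.03)&(abs(P[...,1]-.025)<.015)&(P[...,2]<.04); print('board z',np.median(P[b][:,2]) if b.any() else None)
E
```

```text
scene3 [ 0  0  0  0  0  0  0  1  6  6  8  7 10  6  8  4]
[0.099 0.1   0.103 0.103 0.104 0.105]
board z -0.5359409733120816
side3 [ 0  0  0  0  0  0  0  2  8  7 13  9 12  9 14  7]
[0.1   0.1   0.101 0.101 0.101 0.102]
board z 0.015549879476282724
wrist3 [  0   0   0   0   0   0   0   0  55 237 271 298 317 347 243 586]
[0.102 0.102 0.102 0.102 0.102 0.103]
board z 0.018369162199483077
```

All three cameras agree that the real fingertip is at z≈0.101. That is 33 mm above the reported TCP, while x and y match. I'll go back over the leaf, descend a further 34 mm and repeat the push.

```bash
python3 -m crank '[{"gripper":0,"slide":[0,0.02,0],"turn":[0,0,0]},{"gripper":0,"slide":[0,0.03,0],"turn":[0,0,0]},{"gripper":0,"slide":[0,0.03,0],"turn":[0,0,0]},{"gripper":0,"slide":[0,0,0],"turn":[0,0,0]},{"gripper":0,"slide":[0,0,-0.014],"turn":[0,0,0]},{"gripper":0,"slide":[0,0,-0.012],"turn":[0,0,0]},{"gripper":0,"slide":[0,0,-0.008],"turn":[0,0,0]},{"gripper":0,"slide":[0,-0.01,0],"turn":[0,0,0]},{"gripper":0,"slide":[0,-0.008,0],"turn":[0,0,0]},{"gripper":0,"slide":[0,-0.006,0],"turn":[0,0,0]}]'
python3 -m crank '[{"gripper":0,"slide":[0,-0.006,0],"turn":[0,0,0]},{"gripper":0,"slide":[0,-0.006,0],"turn":[0,0,0]},{"gripper":0,"slide":[0,-0.006,0],"turn":[0,0,0]},{"gripper":0,"slide":[0,-0.006,0],"turn":[0,0,0]},{"gripper":0,"slide":[0,-0.006,0],"turn":[0,0,0]},{"gripper":0,"slide":[0,-0.006,0],"turn":[0,0,0]},{"gripper":0,"slide":[0,-0.006,0],"turn":[0,0,0]},{"gripper":0,"slide":[0,0,0],"turn":[0,0,0]},{"gripper":0,"slide":[0,0,0],"turn":[0,0,0]}]'
python3 - <<'E'
from h import *
c=cap('scene','scene4')['img'][150:250,170:303,::-1]; d=cap('side','side4')['img'][150:270,240:400,::-1]
cv2.imwrite('pics/s4.png',np.hstack([cv2.resize(c,(399,300)),cv2.resize(d,(400,300))]))
E
```

```text
time_s: 4.65
tcp_pos: [0.4454, 0.0018, 0.0343]
tool_rot: [3.141, 0.0, 1.57]
ft_force: [0.1, 0.2, -0.1]
gripper_width: 0.001
grasp_force: 0.2
time_s: 5.55
tcp_pos: [0.4449, -0.0391, 0.0339]
tool_rot: [-3.141, -0.0, 1.57]
ft_force: [-0.2, -0.1, -0.0]
gripper_width: -0.002
grasp_force: 0.0
```

View pics/s4.png

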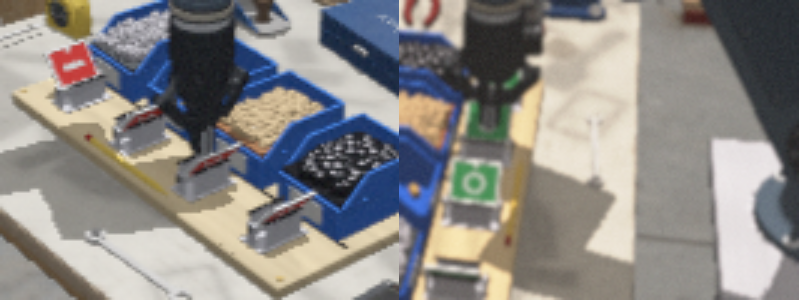

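The dowel tag now shows green (side crop, 490,120). Next I'll push the barrel leaf toward +y.

```bash
python3 -m crank '[{"gripper":0,"slide":[0,0.02,0],"turn":[0,0,0]},{"gripper":0,"slide":[0,0.03,0],"turn":[0,0,0]},{"gripper":0,"slide":[0,0.016,0],"turn":[0,0,0]},{"gripper":0,"slide":[0,0.01,0],"turn":[0,0,0]},{"gripper":0,"slide":[0,0.006,0],"turn":[0,0,0]},{"gripper":0,"slide":[0,0.006,0],"turn":[0,0,0]},{"gripper":0,"slide":[0,0.006,0],"turn":[0,0,0]},{"gripper":0,"slide":[0,0.006,0],"turn":[0,0,0]},{"gripper":0,"slide":[0,0.006,0],"turn":[0,0,0]},{"gripper":0,"slide":[0,0.006,0],"turn":[0,0,0]},{"gripper":0,"slide":[0,0.006,0],"turn":[0,0,0]},{"gripper":0,"slide":[0,0.006,0],"turn":[0,0,0]},{"gripper":0,"slide":[0,0.006,0],"turn":[0,0,0]},{"gripper":0,"slide":[0,0,0],"turn":[0,0,0]},{"gripper":0,"slide":[0,0,0],"turn":[0,0,0]},{"gripper":0,"slide":[0,0,0.02],"turn":[0,0,0]},{"gripper":0,"slide":[0,0,0.03],"turn":[0,0,0]},{"gripper":0,"slide":[0,0,0.02],"turn":[0,0,0]}]'
python3 -m crank '[{"gripper":0,"slide":[0,0.03,0],"turn":[0,0,0]},{"gripper":0,"slide":[0,0.04,0],"turn":[0,0,0]},{"gripper":0,"slide":[0,0.04,0],"turn":[0,0,0]},{"gripper":0,"slide":[0,0.04,0],"turn":[0,0,0]},{"gripper":0,"slide":[0,0.04,0],"turn":[0,0,0]},{"gripper":0,"slide":[0,0,0],"turn":[0,0,0]},{"gripper":0,"slide":[0,0,0],"turn":[0,0,0]}]'
python3 - <<'E'
from h import *
print(r.observe()['tcp_pos'])
c=cap('scene','scene5')['img'][150:250,170:303,::-1]; d=cap('side','side5')['img'][150:300,230:430,::-1]
cv2.imwrite('pics/s5.png',np.hstack([cv2.resize(c,(399,300)),cv2.resize(d,(400,300))]))
E
```

```text
time_s: 7.45
tcp_pos: [0.4452, 0.0908, 0.1051]
tool_rot: [3.141, 0.0, 1.57]
ft_force: [0.2, -0.0, -0.5]
gripper_width: 0.0
grasp_force: 0.0
time_s: 8.15
tcp_pos: [0.4444, 0.2813, 0.1037]
tool_rot: [-3.141, 0.001, 1.573]
ft_force: [-0.1, -0.2, 0.0]
gripper_width: 0.0
grasp_force: 0.0
[0.44444856 0.28131565 0.10366205]
```

View pics/s5.png

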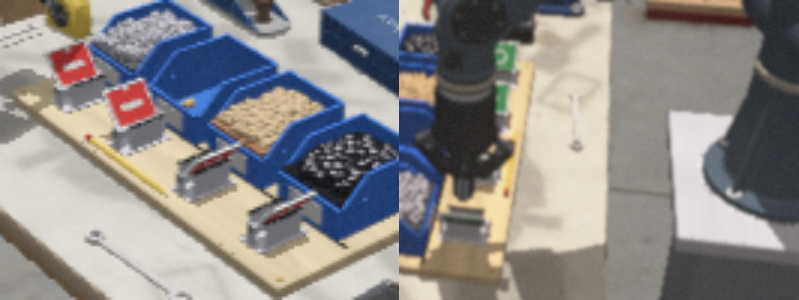

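The barrel tag is red (130,105) and the dowel tag is still green. Now the bolt leaf: descend at y≈0.285 and push toward -y.

```bash
python3 -m crank '[{"gripper":0,"slide":[0,0.004,0],"turn":[0,0,0]},{"gripper":0,"slide":[0,0,-0.02],"turn":[0,0,0]},{"gripper":0,"slide":[0,0,-0.02],"turn":[0,0,0]},{"gripper":0,"slide":[0,0,-0.02],"turn":[0,0,0]},{"gripper":0,"slide":[0,0,-0.01],"turn":[0,0,0]},{"gripper":0,"slide":[0,0,0],"turn":[0,0,0]},{"gripper":0,"slide":[0,-0.01,0],"turn":[0,0,0]},{"gripper":0,"slide":[0,-0.006,0],"turn":[0,0,0]},{"gripper":0,"slide":[0,-0.006,0],"turn":[0,0,0]},{"gripper":0,"slide":[0,-0.006,0],"turn":[0,0,0]},{"gripper":0,"slide":[0,-0.006,0],"turn":[0,0,0]},{"gripper":0,"slide":[0,-0.006,0],"turn":[0,0,0]},{"gripper":0,"slide":[0,-0.006,0],"turn":[0,0,0]},{"gripper":0,"slide":[0,-0.006,0],"turn":[0,0,0]},{"gripper":0,"slide":[0,-0.006,0],"turn":[0,0,0]},{"gripper":0,"slide":[0,-0.006,0],"turn":[0,0,0]},{"gripper":0,"slide":[0,0,0],"turn":[0,0,0]},{"gripper":0,"slide":[0,0,0],"turn":[0,0,0]}]'
python3 -m crank '[{"gripper":0,"slide":[0,0,0.02],"turn":[0,0,0]},{"gripper":0,"slide":[0,0,0.03],"turn":[0,0,0]},{"gripper":0,"slide":[0,0,0.04],"turn":[0,0,0]},{"gripper":0,"slide":[0,0,0.04],"turn":[0,0,0]},{"gripper":0,"slide":[0,0,0.04],"turn":[0,0,0]},{"gripper":0,"slide":[0,0,0],"turn":[0,0,0]},{"gripper":0,"slide":[0,0,0],"turn":[0,0,0]}]'
python3 - <<'E'
from h import *
c=cap('scene','scene6')['img'][130:250,150:310,::-1]; d=cap('side','side6')['img'][150:300,230:430,::-1]
cv2.imwrite('pics/s6.png',np.hstack([cv2.resize(c,(400,300)),cv2.resize(d,(400,300))]))
E
```

```text
time_s: 10.05
tcp_pos: [0.4451, 0.2209, 0.0339]
tool_rot: [3.142, -0.0, 1.57]
ft_force: [0.2, -0.5, 0.5]
gripper_width: 0.0
grasp_force: 0.0
time_s: 10.75
tcp_pos: [0.4453, 0.2214, 0.2048]
tool_rot: [3.139, -0.001, 1.571]
ft_force: [-0.3, -0.6, -0.4]
gripper_width: 0.0
grasp_force: 0.0
```

View pics/s6.png

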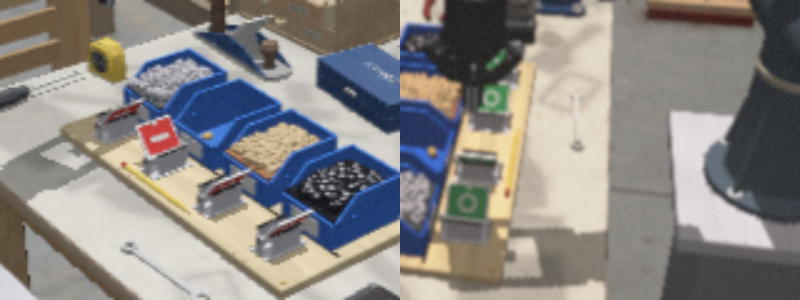

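The final view shows the bolt tag green (465,200), barrel red (158,137), dowel green (493,98) and feet green. The leaves lie on their stops, the bins haven't moved, and the arm is clear.

```bash
python3 -c "
from cell import r
print(r.close_job())"
```

```text
the job is handed in; nothing more can be done
None
```

The job is handed in: the bolt, dowel and feet tags show green and the nearly empty barrel-nut bin's tag shows red, with the bins and tools left in place.

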